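Load a specimen mount into the sample changer and index it to the camera

TASK

Put the tall round specimen mount into the open pocket of the sample carousel, twisting it until its slotted foot drops over the drive key at the bottom and it is fully home. Then turn the carousel exactly one click, in the direction of the camera, so that the loaded mount stops in front of the lens; leave the other mounts and the jar alone.

Things in the scene. Friction and masses are not known exactly. Their poses are not given: they have to be found in the camera images.
- mount_mid (a point): The mount to load: a black resin cylinder, 44 mm across, 90 mm tall, about 220 g, upright on the tray. This point is its centre, 45 mm above its underside; z is up its axis. Across its underside, through the axis, runs a slot 11 mm wide and 13 mm deep along its own y axis; a bright metal strip (8 x 32 mm) on its top lies the same way.
- pocket (a point): The carousel's only open pocket: a black round cup, bore 47 mm, outside 56 mm, 35 mm deep. This point is on its axis at the rim, about 75 mm above the table; z is up, x points outward from the carousel's centre. With the mount fully home, the mount's centre is 10 mm above this point and 55 mm of it stands out of the cup; short of home it stops on the key, 11 mm higher.
- pocket_floor (a point): Centre of the cup's flat floor, 35 mm below the rim. Across it stands a straight black drive key 36 mm long, 7 mm wide, 11 mm high. This point's axes are the rotor's, not the key's: the key's direction is not reported and lies anywhere within 43 degrees either side of x. It does not turn under light twisting. The mount drops over it only with its slot in line with it within about 6 degrees.
- rotor (a joint): Turn of the carousel in rad: 0 at the start, grows anticlockwise seen from above, towards the camera. It has a click every 60 degrees (1.047 rad), at 0, 1.047, 2.094 and so on; about 0.6 N m takes it over the hump at 30 degrees, after which it snaps by itself into the next click.
- hub (a point): On the carousel's turning axis, at mid-height of its turning bar, about 143 mm above the table; x points to the open pocket, whose axis is 85 mm away. The rotor is an aluminium disc 236 mm across with six cups; the other five are shut by flat lids 75 mm above the table, and the 26 mm hub post carries the bar.
- bar_left (a point): Point on the turning bar 58 mm from the axis, 12 mm from the bar's end. The bar is straight, black, 140 mm long, 14 mm thick, 16 mm high, free underneath; it turns with the carousel. It lies along the y axis of hub, this point on the +y side. Pushing this end away from the open pocket (along -x of hub) turns the carousel towards the camera.
- bar_right (a point): The like point at the bar's other end, on the -y side of hub, 58 mm from the axis. Pushing it towards the open pocket's side (along +x of hub) turns the carousel towards the camera.
- lens (a point): Front of the lens of the white camera (97 mm tall) fixed beside the carousel, 142 mm from its axis and 70 mm above the table, 60 degrees anticlockwise from the open pocket's starting place.
- short_mount: Bystander: round black mount 44 mm across, only 50 mm tall, on the tray. Origin under its centre.
- square_mount: Bystander: square black mount 42 x 42 mm, 90 mm tall, on the tray. Origin under its centre.
- jar: Bystander: jar 56 mm across, 70 mm tall, on the table. Origin under its centre.
- tray: Fixed flat aluminium tray, 320 x 90 mm, 8 mm high, on which the three mounts stand in a row, 100 mm apart. Origin under its centre, x along its length.

How it is judged:
By the outcome, as a careful person would: the job done as asked, in the order asked, and still so for the second after the job is handed in, with the robot touching nothing.
It also fails if it takes over 72 s, if anything falls off the work surface, if the arm or the gripper's body presses on something with over 40 N, if the wrist force passes 120 N, or if a joint passes its speed limit or range.

ROBOT

A 6-joint arm with a two-finger parallel gripper is mounted at the origin on the work surface. World frame = base frame: x ahead of the robot, y to its left, z up, the work surface at z = 0. Lengths are in m, angles in rad, forces in N, time in s.
With the tool pointing down it reaches from about 0.375 to 0.975 m from the base axis. Payload 3.8 kg.
Tool frame: the origin (TCP) lies midway between the tips of the shut fingers; the grasp point (between the pads) lies 19 mm behind it; z points along the fingers, y is the line along which they close (so a half turn about z gives the same grasp; the last joint's range is limited). The gripper opens to 88 mm and grips with 3 to 60 N. Pads are 18 mm wide; open, the fingers measure 123 mm over their backs; the gripper's body (75 mm by 187 mm) begins 45 mm behind the grasp point.
Start: joints at [1.078, 0.264, 1.604, -0, 1.274, -0.037], TCP at [0.297, 0.606, 0.239] pointing down, gripper open.
Joint ranges: [-2.63, 2.63], [-0.94, 2.18], [0.31, 2.57], [-1.31, 4.45], [0, 2.66], [-2.55, 2.55]. Speed limits (rad/s): [2.57, 2.57, 3.14, 3.14, 3.14, 3.14].

INTERFACE

Orientations are given as a rotation vector (axis times angle).
In Python, from cell import manip, inverse_kinematics, cams, order gives the robot as it stands. Calls block until the motion is done:
- manip.move_pose(position, orientation): joint-space move of the TCP to a pose.
- manip.move_linear(position, rate=0.15, rot=None): straight line of the TCP; rot=None keeps the orientation; rate is the mean speed in m/s.
- manip.set_joints(angles): joint-space move.
- manip.set_gripper(opening, force=None): finger opening in m; force is the grip in N (None keeps the last); returns when the fingers have stopped.
- manip.dwell(seconds).
- inverse_kinematics(position, orientation): joint angles nearest the present ones, or None.
- manip.state(): the state.
- cams.capture(name): name is "side" or "top" or "wrist"; returns a dict with "image" (420x560x3 uint8, blue, green, red), "z_map" (420x560 float32, m along the optical axis (not along the pixel's ray), 0 where there is no reading), "intrinsics" (3x3 intrinsics, pixels), "position" and "orientation" of the camera in the world; the wrist camera has in their place "T_tool_cam" (4x4, takes a point from camera to tool coordinates, whose origin is the TCP and whose axes are the flange's). Camera axes: x right, y down, z forward; pixel columns grow to the right and rows downward; lengths in m; the calibration is good to about 2 mm. A picture is of the moment at which its call begins: read the wrist's pose just before it.
A pose or a line that the arm cannot do raises manip.IKError and nothing moves.
- order.close_job(): hands the job in; it is judged then, once.
The state is a dict: "clock": time; "joint_pos": joint angles; "joint_velocities": joint speeds; "tau": joint torques, N m; "tool_pos": TCP position; "tcp_rot": TCP orientation; "contact_force": force on the tool from outside, world axes, zero at the start; "moment": the same for the moment, N m; "gripper_width": finger opening in m; "grasp_force": force on a finger pad.
Only numpy, scipy, OpenCV 4.12 (cv2) and the standard library are available. Lean on these libraries where they do the work, as an engineer would, in place of code of your own. Each camera call takes 0.05 s, during which the arm holds its last target. There are 200 camera calls.

## Working session

There is one attempt and no reset: what is moved stays moved. The work goes in short steps, each a Python script; the robot and the scene stay as the last script left them, time stands still between calls to the robot, and variables do not carry over. Pictures are saved under pics/ and viewed, at most 10 in all, crops included, and the job is handed in when it is done.

```bash
ls; mkdir -p pics
python3 - <<'E'
from cell import manip,cams
import cv2,numpy as np
np.set_printoptions(precision=4,suppress=True)
for n in("top","side"):
    c=cams.capture(n);cv2.imwrite(f"pics/{n}0.png",c["image"]);np.savez(f"{n}0.npz",**c)
    print(n,c["intrinsics"],c["position"],c["orientation"])
s=manip.state();print(s)
E
```

```text
pics
top [[506.9813   0.     285.3811]
 [  0.     506.9813 208.9373]
 [  0.       0.       1.    ]] [ 0.3462 -0.0402  1.2615] [-2.1251  2.0947 -0.19  ]
side [[544.2755   0.     269.1705]
 [  0.     544.2755 208.9854]
 [  0.       0.       1.    ]] [ 0.4692 -0.8154  0.8235] [-2.277   0.1457 -0.095 ]
{'clock': 0.1, 'joint_pos': array([ 1.0781,  0.2647,  1.6052,  0.    ,  1.2737, -0.0369]), 'joint_velocities': array([ 0.0007, -0.0013, -0.001 , -0.0014, -0.0004, -0.0005]), 'tau': array([ -0.0004, -50.3619, -35.8072,   0.073 ,   0.0233,  -0.0001]), 'tool_pos': array([0.2968, 0.6055, 0.2375]), 'tcp_rot': array([-0.7097, -3.0598,  0.0031]), 'contact_force': array([0.4583, 0.3264, 0.2406]), 'moment': array([ 0.0423, -0.0451, -0.0234]), 'grasp_force': 0.0, 'gripper_width': 0.08815654740654554}
```

View pics/top0.png

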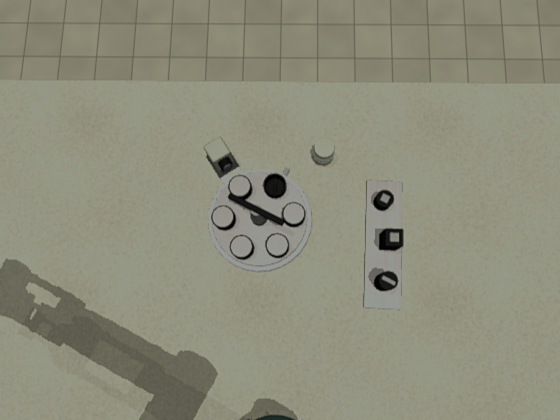

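View pics/side0.png

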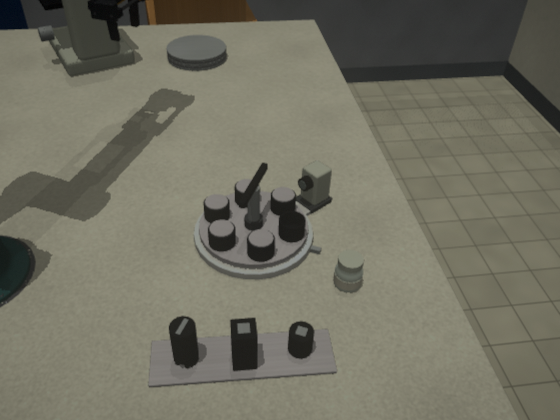

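The top view shows the tall mount at about (386,281) with its strip slanted, the square one at (391,239), and the short one at (384,200). The jar is at (323,152). The open cup is at (275,186), the bar runs (229,196)–(285,222), and the camera is at (222,157). The side view agrees: tall mount (183,340), cup (291,225).

```bash
cat > h.py <<'E'
import numpy as np,cv2
from scipy.spatial.transform import Rotation as R
np.set_printoptions(precision=4,suppress=True)
def ray(c,uv,z,pos=None,rot=None):
    """pixels -> points on world plane height z"""
    p=c["position"] if pos is None else pos
    M=R.from_rotvec(c["orientation"]).as_matrix() if rot is None else rot
    uv=np.atleast_2d(uv).astype(float);K=c["intrinsics"]
    d=np.c_[(uv-K[:2,2])/[K[0,0],K[1,1]],np.ones(len(uv))]@M.T
    return p+d*((z-p[2])/d[:,2])[:,None]
def cloud(c,pos=None,rot=None):
    p=c["position"] if pos is None else pos
    M=R.from_rotvec(c["orientation"]).as_matrix() if rot is None else rot
    K=c["intrinsics"];h,w=c["z_map"].shape
    u,v=np.meshgrid(np.arange(w),np.arange(h))
    P=np.dstack([(u-K[0,2])/K[0,0],(v-K[1,2])/K[1,1],np.ones((h,w))])*c["z_map"][...,None]
    return P@M.T+p
def comps(mask,minarea):
    n,l,s,ce=cv2.connectedComponentsWithStats(mask.astype(np.uint8))
    return [(ce[i],s[i,4],l==i) for i in range(1,n) if s[i,4]>=minarea]
def wristpose(c,s):
    Rt=R.from_rotvec(s["tcp_rot"]).as_matrix();T=c["T_tool_cam"]
    return s["tool_pos"]+Rt@T[:3,3],Rt@T[:3,:3]
E
python3 - <<'E'
from h import *
c=dict(np.load("top0.npz"));P=cloud(c);Z=P[...,2]
for name,lo,hi,zz in(("lid",.068,.084,.075),("mount",.088,.108,.098),("bar",.135,.17,.151),("short",.05,.066,.058)):
    for ce,a,m in comps((Z>lo)&(Z<hi)&(c["z_map"]>0)&(P[...,0]>.2),25):
        print(name,ce,a,ray(c,ce,zz)[0][:2],np.median(P[m],0))
g=c["image"].max(2)
roi=np.zeros_like(g);roi[265:300,370:402]=g[265:300,370:402]
for y in range(268,296): print(' '.join('%3d'%v for v in g[y,370:402]))
E
```

```text
lid [324.0565 147.1087] 230 [ 0.7382 -0.1095] [ 0.7395 -0.1096  0.0704]
lid [224.44 162.24] 100 [0.6971 0.1329] [0.6948 0.129  0.0791]
lid [274.6029 183.7721] 136 [0.6445 0.0095] [0.6451 0.0091 0.0749]
lid [239.4737 185.1263] 380 [0.6401 0.0943] [0.6404 0.0938 0.0742]
lid [293.4136 212.8443] 411 [ 0.5737 -0.0367] [ 0.5737 -0.036   0.074 ]
lid [222.5144 215.9712] 416 [0.5639 0.1322] [0.564  0.1324 0.074 ]
lid [383.7308 238.9615] 26 [ 0.514  -0.2499] [ 0.5133 -0.249   0.0739]
lid [276.8595 243.981 ] 420 [0.4986 0.0013] [0.4986 0.001  0.0744]
lid [241.    245.701] 418 [0.4933 0.0857] [0.493  0.0857 0.0741]
mount [216.7081 149.012 ] 418 [0.7231 0.1495] [0.7237 0.1497 0.0961]
mount [393.4418 236.6746] 335 [ 0.5163 -0.2683] [ 0.516  -0.2685  0.0976]
mount [387.8874 279.7848] 302 [ 0.4174 -0.2532] [ 0.417  -0.2534  0.098 ]
bar [255.8836 208.5388] 438 [0.5679 0.0471] [0.5673 0.0474 0.1499]
short [273.6875 177.5625] 32 [0.6645 0.0128] [0.6664 0.0133 0.0577]
short [275.3793 194.069 ] 29 [0.623  0.0078] [0.6215 0.0087 0.0582]
short [384.6289 197.9297] 256 [ 0.6167 -0.2573] [ 0.6165 -0.2578  0.0
[... 3024 characters left out ...]
  74 101 126 126 134 151 147 146 147 148 149 151 150 148 122
152 151 153 152 150 150 155 155 155 139 125 123 124 123 122 125 131 132 141 153 149 147 149 146 145 148 150 153 151 150 147 123
152 151 152 152 149 149 152 153 155 153 152 151 152 151 151 148 149 150 149 151 147 146 147 145 145 149 153 153 151 151 147 123
153 152 152 153 149 150 153 152 153 152 154 151 152 151 151 149 149 150 150 149 148 146 147 146 147 152 153 153 151 151 146 122
153 152 153 152 149 151 152 153 153 152 153 150 150 150 150 150 152 153 153 150 151 148 149 148 150 153 153 153 150 151 146 121
153 152 153 153 149 150 152 152 152 151 152 150 149 150 150 151 153 153 153 153 152 152 152 151 151 153 153 152 151 149 149 137
```

```bash
cat >> h.py <<'E'
def down(yaw):
    c,s=np.cos(yaw),np.sin(yaw)
    return R.from_matrix(np.array([[c,s,0],[s,-c,0],[0,0,-1]])).as_rotvec()
HUB=np.array([.5689,.0478]);POCK=np.array([.6446,.0098])
E
python3 - <<'E'
from h import *
from cell import manip,cams,inverse_kinematics
c=dict(np.load("top0.npz"));g=c["image"].max(2)
m=np.zeros_like(g);m[274:287,379:396]=g[274:287,379:396]>80
(ce,_,mm)=max(comps(m,20),key=lambda t:t[1])
P=ray(c,np.argwhere(mm)[:,::-1],.098)[:,:2];q=P-P.mean(0);w,v=np.linalg.eigh(q.T@q/len(q));print("strip",P.mean(0),np.degrees(np.arctan2(*v[::-1,1])),np.sqrt(12*w))
T=cams.capture("wrist")["T_tool_cam"];print(T)
for y in np.arange(-np.pi,np.pi,np.pi/6):
    Rt=R.from_rotvec(down(y)).as_matrix();p=np.r_[POCK,.24]-np.r_[(Rt@T[:3,3])[:2],0]
    q=inverse_kinematics(p,down(y));print(round(np.degrees(y)),p,q)
E
```

```text
strip [ 0.4169 -0.2541] 63.47270771195602 [0.0096 0.0317]
[[ 0.0001 -0.9522 -0.3055  0.079 ]
 [ 1.      0.0004 -0.0011 -0.0003]
 [ 0.0012 -0.3055  0.9522 -0.1463]
 [ 0.      0.      0.      1.    ]]
-180 [0.7236 0.0101 0.24  ] [-0.0205  0.3546  1.4849 -0.      1.3021 -1.5913]
-150 [0.7129 0.0495 0.24  ] [ 0.0345  0.3375  1.5074 -0.      1.2966 -2.0599]
-120 [0.6839 0.0784 0.24  ] [ 0.0779  0.2882  1.571  -0.      1.2823 -2.5401]
-90 [0.6443 0.0888 0.24  ] None
-60 [0.6049 0.0781 0.24  ] None
-30 [0.576  0.0491 0.24  ] [ 0.042   0.0809  1.8144 -0.      1.2463  2.1364]
0 [0.5656 0.0095 0.24  ] [-0.0272  0.057   1.8399 -0.      1.2447  1.5436]
30 [ 0.5763 -0.0299  0.24  ] [-0.0951  0.0789  1.8166 -0.      1.2461  0.9521]
60 [ 0.6053 -0.0588  0.24  ] [-0.1378  0.1379  1.7515 -0.      1.2522  0.3858]
90 [ 0.6449 -0.0692  0.24  ] [-0.1454  0.2137  1.663  -0.      1.2648 -0.1454]
120 [ 0.6843 -0.0585  0.24  ] [-0.1216  0.2853  1.5747 -0.      1.2816 -0.6452]
150 [ 0.7132 -0.0295  0.24  ] [-0.0762  0.3359  1.5096 -0.      1.2961 -1.1234]
```

Run:
```python
from h import *
from cell import manip,cams
y=np.pi/2
manip.move_pose([.645,-.069,.20],down(y))
s=manip.state();c=cams.capture("wrist");p,M=wristpose(c,s);np.savez("w1.npz",p=p,M=M,**c)
print(s["clock"],p)
# where is pocket in pixels
K=c["intrinsics"]
uv=lambda X:(lambda d:(K@(d/d[2]))[:2])(M.T@(np.array(X)-p))
u=uv([*POCK,.04]).astype(int);print(u,uv([*POCK,.075]))
I=c["image"];a=max(u[1]-70,0);b=max(u[0]-70,0);cr=I[a:u[1]+70,b:u[0]+70]
e=np.clip(255*(cr/255.)**.45,0,255).astype(np.uint8)
z=cloud(c,p,M)[a:u[1]+70,b:u[0]+70,2]
zz=cv2.cvtColor(np.clip((z-.03)/.05*255,0,255).astype(np.uint8),cv2.COLOR_GRAY2BGR)
cv2.imwrite("pics/w1.png",cv2.resize(np.hstack([e,zz]),None,fx=2.8,fy=2.8,interpolation=cv2.INTER_CUBIC));print(a,b,cr.shape)
```

```text
2.8333 [0.6451 0.0109 0.3464]
[280 103] [280.3794 103.2707]
33 210 (140, 140, 3)
```

View pics/w1.png

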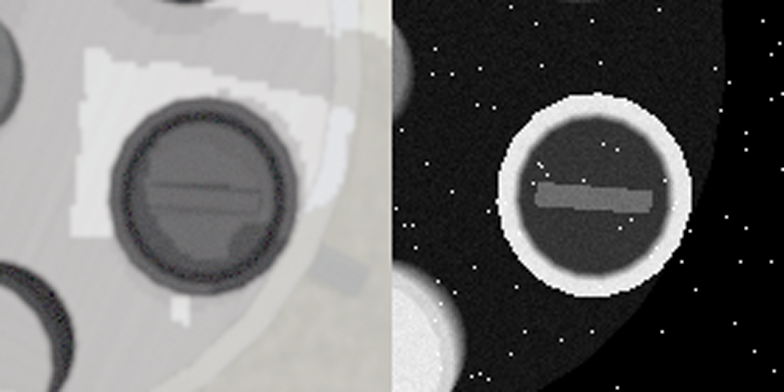

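The key is clear in the depth crop. It runs from about (537,193) to (652,201) in the picture, inside the white rim centred near (594,195). I'll measure it from the depth.

Run:
```python
from h import *
from cell import inverse_kinematics as ik
c=dict(np.load("w1.npz"));P=cloud(c,c["p"],c["M"]);Z=P[...,2]
d=np.hypot(P[...,0]-POCK[0],P[...,1]-POCK[1])
rim=P[(d<.04)&(Z>.07)&(Z<.08)];
cont=cv2.findContours(((d<.04)&(Z>.068)&(Z<.082)).astype(np.uint8),cv2.RETR_EXTERNAL,cv2.CHAIN_APPROX_NONE)[0]
ct=max(cont,key=len)[:,0];X=ray(c,ct,np.median(rim[:,2]),c["p"],c["M"])[:,:2].astype(np.float32)
print("rim",cv2.minEnclosingCircle(X),cv2.fitEllipse(X),np.median(rim[:,2]))
fl=(d<.021);k=comps(fl&(Z>.0465)&(Z<.056),60)
for ce,a,m in k:
    Q=P[m];q=Q[:,:2]-Q[:,:2].mean(0);w,v=np.linalg.eigh(q.T@q/len(q))
    print("key",a,Q.mean(0),np.degrees(np.arctan2(*v[::-1,1])),np.sqrt(12*w))
```

```text
rim ((0.6456387639045715, 0.009651369415223598), 0.027840130031108856) ((0.6456783413887024, 0.00965943280607462), (0.0544925257563591, 0.05460092052817345), 95.71389770507812) 0.07497014186344436
key 347 [0.6454 0.0097 0.0512] 176.27865665139691 [0.0069 0.0359]
```

Run:
```python
from h import *
from cell import manip,cams
yg=np.radians(40)
x=np.array([np.cos(yg),np.sin(yg)])
M0=np.array([.417,-.2535])
manip.set_gripper(.07,30)
manip.move_pose([*(M0-.079*x),.20],down(yg))
s=manip.state();c=cams.capture("wrist");p,M=wristpose(c,s);np.savez("w2.npz",p=p,M=M,**c)
P=cloud(c,p,M);Z=P[...,2];d=np.hypot(P[...,0]-M0[0],P[...,1]-M0[1])
top=(d<.03)&(Z>.09)&(Z<.106);zt=np.median(Z[top])
ct=max(cv2.findContours(top.astype(np.uint8),cv2.RETR_EXTERNAL,cv2.CHAIN_APPROX_NONE)[0],key=len)[:,0]
e=cv2.fitEllipse(ray(c,ct,.098,p,M)[:,:2].astype(np.float32));print(s["clock"],"top",e,zt)
g=c["image"].max(2);st=top&(g>80)
ce,a,m=max(comps(st,30),key=lambda t:t[1])
Q=ray(c,np.argwhere(m)[:,::-1],.098,p,M)[:,:2];q=Q-Q.mean(0);w,v=np.linalg.eigh(q.T@q/len(q))
print("strip",Q.mean(0),np.degrees(np.arctan2(*v[::-1,1])),np.sqrt(12*w))
C=np.array(e[0])
if np.hypot(*(C-M0))<.006 and np.hypot(*(Q.mean(0)-C))<.004:
    C=Q.mean(0)
    manip.move_pose([*C,.13],down(yg))
    manip.move_linear([*C,.067],.1)
    print(manip.state()["contact_force"])
    manip.set_gripper(.03,30)
    s=manip.state();print(s["gripper_width"],s["grasp_force"],s["tool_pos"])
    manip.move_linear([*C,.18],.1)
    s=manip.state();c=cams.capture("wrist");p,M=wristpose(c,s);np.savez("w3.npz",p=p,M=M,s=s["tool_pos"],**c)
    print(s["clock"],s["tool_pos"],s["gripper_width"],s["grasp_force"],s["contact_force"])
    cv2.imwrite("pics/w3.png",c["image"])
```

```text
4.7333 top ((0.41775983572006226, -0.254297137260437), (0.042590171098709106, 0.04269446060061455), 116.41524505615234) 0.09831855699654143
strip [ 0.4179 -0.2545] 62.399254953315896 [0.008  0.0318]
[-0.5226 -0.1583 -0.0095]
0.0432241653286224 29.98278971761465 [ 0.4181 -0.2545  0.0674]
7.8667 [ 0.4173 -0.2541  0.1791] 0.043201802992091434 29.98597308062017 [ 0.225  -0.5899 -2.8177]
```

View pics/w3.png

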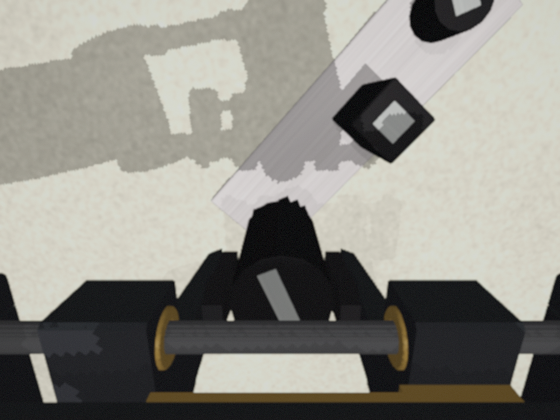

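The mount is held upright. The visible part of the strip runs from about (266,273) to (290,318), and the square mount at (390,120) hasn't moved. I'll check the strip's angle in the hand, then look at the pocket again from the placing yaw.

Run:
```python
from h import *
from cell import manip,cams,inverse_kinematics as ik
c=dict(np.load("w3.npz"));p,M=c["p"],c["M"];t=c["s"];yg=np.radians(40)
g=c["image"].min(2);r=np.zeros_like(g);r[262:319,250:305]=(g[262:319,250:305]>85)
ce,a,m=max(comps(r,30),key=lambda k:k[1])
ct=np.argwhere(m)[:,::-1];box=[]
# mid-line of strip rows (away from ends)
rows=np.arange(280,312);mid=np.array([[ct[ct[:,1]==y,0].mean(),y] for y in rows])
Q=ray(c,mid,t[2]+.031,p,M)[:,:2];d=np.polyfit(Q[:,0],Q[:,1],1)
ang=np.degrees(np.arctan(d[0]));print("held strip",ang)
# coordinates in tool frame of line
xh=np.array([np.cos(yg),np.sin(yg)]);yh=np.array([np.sin(yg),-np.cos(yg)])
L=np.c_[(Q-t[:2])@xh,(Q-t[:2])@yh];k=np.polyfit(L[:,0],L[:,1],1);print("line tool: y at x=0",k[1],"slope",k[0],L[[0,-1]])
yp=yg+np.radians(-3.7-ang);print("yp",np.degrees(yp))
X=np.array([np.cos(yp),np.sin(yp)])
for P in([.6455,.0097,.2],[*(np.array([.6455,.0097])-.079*X),.24],[.6455,.0097,.1]): print(ik(P,down(yp)))
```

```text
held strip 62.64500481215012
line tool: y at x=0 0.0003857617710801541 slope -0.41757139604663057 [[ 0.0106 -0.0042]
 [-0.0041  0.0022]]
yp -26.34500481215012
[-0.0236  0.2347  1.7126 -0.      1.1943  2.007 ]
[ 0.0345  0.0777  1.8178 -0.      1.2461  2.0651]
[-0.0236  0.3239  1.7963 -0.      1.0213  2.007 ]
```

Run:
```python
from h import *
from cell import manip,cams
yp=np.radians(-26.3);X=np.array([np.cos(yp),np.sin(yp)]);PK=np.array([.6455,.0097])
t=manip.state()["tool_pos"];manip.move_linear([t[0],t[1],.25],.15)
manip.move_pose([*(PK-.079*X),.25],down(yp))
s=manip.state();c=cams.capture("wrist");p,M=wristpose(c,s)
P=cloud(c,p,M);Z=P[...,2];d=np.hypot(P[...,0]-PK[0],P[...,1]-PK[1])
k=((d<.035)&(Z>.068)&(Z<.082)).astype(np.uint8)
ct=max(cv2.findContours(k,cv2.RETR_EXTERNAL,cv2.CHAIN_APPROX_NONE)[0],key=len)[:,0]
e=cv2.fitEllipse(ray(c,ct,.075,p,M)[:,:2].astype(np.float32));print("rim",e)
for ce,a,m in comps((d<.021)&(Z>.0465)&(Z<.056),60):
    Q=P[m];q=Q[:,:2]-Q[:,:2].mean(0);w,v=np.linalg.eigh(q.T@q/len(q));print("key",Q.mean(0),np.degrees(np.arctan2(*v[::-1,1])),np.sqrt(12*w))
C=np.array(e[0])
if np.hypot(*(C-PK))>.003: C=PK
manip.move_pose([*C,.17],down(yp))
manip.move_linear([*C,.142],.08)
s=manip.state();f0=s["contact_force"];print(s["clock"],s["tool_pos"]-[*C,.142],f0,s["moment"])
z=.142
while z>.099:
    z-=.003;manip.move_linear([*C,z],.04)
    s=manip.state();f=s["contact_force"]-f0
    print(round(z,3),s["tool_pos"],f)
    if np.abs(f).max()>8: break
print(s["clock"],s["grasp_force"])
```

```text
rim ((0.6464728116989136, 0.00946428719907999), (0.054407719522714615, 0.054567042738199234), 65.5489730834961)
key [0.6468 0.0095 0.0511] 175.84456284961135 [0.007  0.0357]
11.1833 [-0.0007  0.0003 -0.0005] [-0.4389  0.5115 -2.7188] [0.0417 0.1284 0.035 ]
0.139 [0.6466 0.0095 0.1392] [-0.7619 -0.755  -0.1739]
0.136 [0.6463 0.0094 0.1358] [-0.0401 -0.3013  0.4595]
0.133 [0.6462 0.0094 0.1326] [ 0.8186 -0.773  -0.0341]
0.13 [0.6462 0.0095 0.1296] [-0.2218 -0.3278  0.2368]
0.127 [0.6462 0.0095 0.1266] [ 0.4233 -0.9746  0.9287]
0.124 [0.6462 0.0095 0.1237] [ 0.8989 -0.5928 -1.0948]
0.121 [0.6468 0.0094 0.1212] [ 0.645  -0.7662  0.2631]
0.118 [0.646  0.0095 0.1174] [ 0.5685 -1.0084 -0.0494]
0.115 [0.6461 0.0095 0.1145] [ 1.1718 -0.6231 -1.0205]
0.112 [0.6462 0.0095 0.1116] [ 0.0891 -0.7315  0.4855]
0.109 [0.6463 0.0095 0.1087] [ 0.4446 -0.5933 -0.5103]
0.106 [0.6463 0.0095 0.1057] [ 0.0027 -0.5875  0.1866]
0.103 [0.6463 0.0095 0.1027] [ 0.2372 -1.497   0.6923]
0.1 [0.6464 0.0095 0.0997] [-0.1657 -0.4768 -0.0174]
0.097 [0.6471 0.0097 0.0994] [-2.997   0.8079 10.7284]
14.9333 29.962667925283313
```

Run:
```python
from h import *
from cell import manip,cams
t=manip.state()["tool_pos"]
manip.set_gripper(.064)
manip.move_linear([t[0],t[1],.21],.12)
manip.set_gripper(0,20)
yp=np.radians(-26.3);X=np.array([np.cos(yp),np.sin(yp)]);C=np.array([.6463,.0095])
manip.move_linear([*(C-.079*X),.21],.15)
s=manip.state();c=cams.capture("wrist");p,M=wristpose(c,s)
P=cloud(c,p,M);Z=P[...,2];d=np.hypot(P[...,0]-C[0],P[...,1]-C[1])
k=(d<.03)&(Z>.1);print("top z",np.median(Z[k]),np.median(P[k],0),s["clock"],s["gripper_width"])
cv2.imwrite("pics/w4.png",c["image"])
```

```text
top z 0.13060796309528325 [0.6471 0.009  0.1306] 18.2 0.00042340377186562256
```

View pics/w4.png

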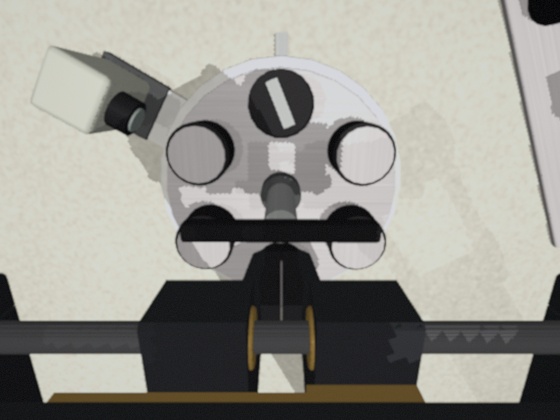

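The mount is home: its top is at 0.1306 m, against 0.130 expected. It shows at (281,103), upright in the cup. The bar spans (180..380, 230), and its left end is on the camera side. Next I push that end away from the pocket.

Run:
```python
from h import *
from cell import manip,cams
C=np.array([.6463,.0095]);H=HUB+[.0007,0]
a0=np.arctan2(*(C-H)[::-1]);print(np.degrees(a0),np.hypot(*(C-H)))
def pt(th,off): 
    a=a0+th;return H+off*np.array([np.cos(a),np.sin(a)])+.058*np.array([-np.sin(a),np.cos(a)])
manip.move_linear([*pt(0,.036),.21],.2,rot=down(a0))
manip.move_linear([*pt(0,.036),.136],.12)
f0=manip.state()["contact_force"]
manip.move_linear([*pt(0,.019),.136],.08)
for th in np.radians(np.arange(4,37,4)):
    manip.move_linear([*pt(th,.016),.136],.05,rot=down(a0+th))
    s=manip.state();print(round(np.degrees(th)),s["contact_force"]-f0,s["clock"])
```

```text
-26.535162927565196 0.08573085792175417
4 [ 4.1583 -1.1628 -1.9371] 20.1417
8 [ 6.1005 -1.7833 -3.1606] 20.3917
12 [ 7.636  -2.2153 -3.2507] 20.6417
16 [ 7.1919 -1.3762 -3.2813] 20.8917
20 [ 7.1154 -0.4131 -3.2122] 21.1417
24 [ 5.7818  0.3573 -0.9232] 21.3917
28 [-1.1116  1.5186  0.4214] 21.6417
32 [-0.2167  0.3165 -0.739 ] 21.8917
36 [-0.1328  0.9659  0.121 ] 22.1417
```

The bar snapped away at about 28°. I'll back off, lift and check.

Run:
```python
from h import *
from cell import manip,cams
t=manip.state()["tool_pos"]
manip.move_linear([t[0],t[1],.26],.15)
manip.move_pose([.45,.30,.30],down(0))
for n in("top","side"):
    c=cams.capture(n);cv2.imwrite(f"pics/{n}1.png",c["image"])
    if n=="top":
        P=cloud(c);Z=P[...,2]
        for nm,lo,hi,zz in(("lid",.068,.084,.075),("mount",.088,.108,.098),("tall",.12,.134,.13),("bar",.136,.17,.151),("short",.05,.066,.058)):
            for ce,a,m in comps((Z>lo)&(Z<hi)&(c["z_map"]>0)&(P[...,0]>.4)&(P[...,1]<.18),100):
                q=ray(c,ce,zz)[0][:2];print(nm,a,q,"deg",np.degrees(np.arctan2(*(q-HUB)[::-1]))+26.6,np.hypot(*(q-HUB)))
print(manip.state()["clock"])
```

```text
lid 225 [ 0.7388 -0.1091] deg -16.119099123143997 0.23130623984096174
lid 101 [0.6968 0.1331] deg 60.30764427993534 0.1537683056523391
lid 375 [0.6463 0.0107] deg 0.9979688589733158 0.08584320709666379
lid 119 [0.6279 0.0895] deg 61.883699956389066 0.0722657907656226
lid 417 [ 0.574  -0.0368] deg -59.919184960030144 0.08472049086524105
lid 396 [0.5644 0.1332] deg 119.60542267291612 0.08548333947180069
lid 427 [0.4984 0.0012] deg -119.89481018456507 0.0844946073714567
lid 424 [0.4929 0.0855] deg 180.20355489345036 0.08482716938491819
mount 411 [0.723  0.1494] deg 59.99687899628468 0.184627788461956
mount 333 [ 0.5164 -0.2684] deg -72.82624020319824 0.32057240633005607
tall 278 [0.6396 0.0949] deg 60.28280755396341 0.08497812296039875
bar 442 [0.5677 0.0483] deg 185.022191505726 0.0013194606276790961
short 260 [ 0.6168 -0.257 ] deg -54.4742108974528 0.3085036913602728
24.1417
```

View pics/side1.png

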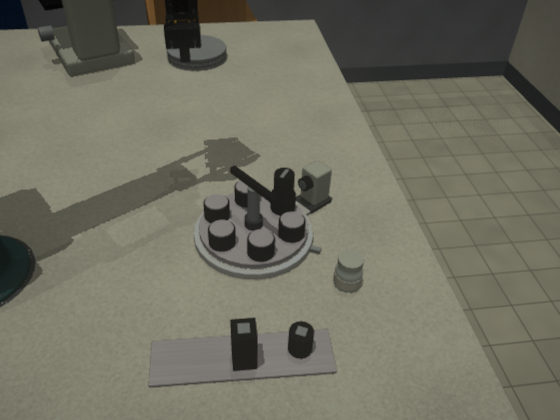

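The mount stands at (285,188), in front of the lens at (307,184). It is at 60.3° and 85 mm from the axis, and the other mounts and the jar are where they were.

```bash
python3 -c "
from cell import order
print(order.close_job())"
```

```text
the job is handed in; nothing more can be done
None
```

The tall mount is fully home on the drive key, the carousel is turned one click (60.3° measured) so the mount stands in front of the lens, and the job was handed in at about 24 s with the other mounts and the jar untouched.

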